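Slant the capped tubes to the set angle and hold

ROBOT

A 6-joint arm with a two-finger parallel gripper is mounted at the origin on a cart in front of the work surface, level with it; the furniture and walls round the work are solid. World frame = base frame: x ahead of the robot, y to its left, z up, the work surface at z = 0. Lengths are in mm, angles in rad, forces in N, time in s.
With the tool pointing down it reaches from about 250 to 775 mm from the base axis. Payload 4 kg.
Tool frame: the origin (TCP) lies between the finger pads; the fingertips stand env.nose_length ahead of it and the grasp point (between the pads) lies 6 mm ahead of it (env.nose_length is the distance from the TCP to the fingertips, in mm); z points along the fingers, y is the direction in which the jaws open and shut (so a half turn about z gives the same grasp; the last joint's range is limited). The gripper opens to 85 mm and grips with 20 to 120 N. Pads are 22 mm wide; open, the fingers measure 114 mm over their backs; the gripper's body (76 mm by 85 mm) begins 54 mm behind the grasp point. The pads swing forward as they close: fully open they stand 13 mm farther back than shut.
Start: joints at [1.15, 0.087, 1.371, -0, 1.684, -0.103], TCP at [171.871, 522.471, 256.341] pointing down, gripper open.
Joint ranges: [-3.1, 3.1], [-0.76, 2.03], [0.27, 2.55], [-1.08, 4.22], [0.17, 2.65], [-2.57, 2.57]. Speed limits (rad/s): [2.79, 2.79, 3.14, 3.14, 3.14, 3.14].

INTERFACE

Orientations are given as a unit quaternion [w, x, y, z].
In Python, from bench import env gives the robot as it stands. The module is installed in compiled form; this text tells all that it offers.
- The arm moves only by the tool drive_tool, never from a script. Its argument "plan" is a list of rows, each a list of 7 numbers: the shift along the tool's x, y, z in units of 25 mm (1.0 is 25 mm), then the turn, a rotation vector about the tool's x, y, z in units of 6 degrees (1.0 is 6 degrees), then the gripper's target within -1 to 1 (fully open at 1, half-way at 0, shut at -1). In form: [[dx, dy, dz, wx, wy, wz, grip], ...]. A call has exactly 10 rows; each row is the pose to reach, as a shift and turn from the pose commanded when the call began, along the tool's axes at that moment; what a row does not reach only later rows make up. A row lasts 1/10 s, in which the tool goes at most 50 mm and 8.59 degrees, less where a joint would pass 70% of its speed; a pose out of reach is approached as far as the arm can. A call with a gripper value outside its range is refused whole. The fingers move at their own pace and stop on an object; "force" is the grip in N (left out, the last holds). Time passes only in rows, so rows that repeat a pose let the fingers close, or fill a call up. It gives the time, the measured TCP pose, the force and the opening at its end, in the units of the state.
- env.sense(): the state, without advancing time (a new reading comes with each control period).
- env.snapshot(name): name is "scene" or "side" or "wrist"; returns a dict with "color" (400x640x3 uint8, red, green, blue), "range_z" (400x640 float32, mm along the optical axis (not along the pixel's ray), 0 where there is no reading), "K" (3x3 intrinsics, pixels), "rvec" (rotation vector, rad) and "tvec" (3), from world to camera coordinates, as OpenCV has them. Camera axes: x right, y down, z forward; pixel columns grow to the right and rows downward; lengths in mm; the calibration is good to about 2 mm. The wrist camera is an equidistant fisheye: a pixel r from the principal point sees the ray r / f radians off the axis. A picture is of the moment at which its call begins.
- env.close_job(): hands the job in, once; it reports no verdict.
The state is a dict: "time_s": time; "joint_positions": joint angles; "joint_velocities": joint speeds; "joint_efforts": joint torques, N m; "position": TCP position; "orientation": TCP orientation; "contact_force": force on the tool from outside, world axes, zero at the start; "moment": the same for the moment, N m; "gripper_width": opening from 0.0 (shut) to 1.0 (fully open).
Only numpy, scipy, OpenCV 4.12 (cv2) and the standard library are available. Lean on these libraries where they do the work, as an engineer would, in place of code of your own. Each camera call takes 0.05 s, during which the arm holds its last target.

TASK

The two sample tubes in the rocking stand have to be held at a set slant. First press both blue flip caps fully shut while the deck still lies down on its tube end; then press the yellow paddle down until the swinging black pointer settles within the red mark on the dial, and finish while still holding the paddle there, steady, with the fingers. Leave the bottle, pot, beaker and timer around it alone.

Things in the scene. Friction and masses are not known exactly. Their poses are not given: they have to be found in the camera images.
- stand: fixed rocking stand: grey base plate 120 (x) x 200 (y) x 10 mm, two uprights. Origin: centre of its underside. z up; -x is the front (white dial, 96 mm wide, hanging to 94 mm below the axle, 46 mm in front of the middle); +y is the end with the two tubes, -y the end with the yellow paddle. The deck rocks on an axle along the stand's x, 120 mm above the origin.
- deck (a joint): rocking angle of the deck with all on it, rad, -0.30 to 0.38. 0 = level; grows as the paddle end goes down. Tube-heavy: left alone it lies at -0.30 (tube end down on its stop, paddle end up). It takes about 1 to 2 N down on the paddle to rock it; it falls back when let go.
- paddle_top (a point): centre of the top of the yellow ribbed paddle, 40 (x) x 34 (y) x 8 mm, on the deck's arm; deck frame: y = -95 mm, 13 mm above the axle when level. About 160 mm above the bench at the start; it moves about 9.5 mm down for each 0.1 rad of deck.
- pointer (a joint): swing of the free pendulum pointer relative to the deck, rad. It pivots on the axle; black needle with a brass bob hangs down 80 mm. Same turning sense as the deck: at rest it hangs plumb, so pointer = -deck. 0 = needle on the dial's middle line; positive = needle tip to the tube side. It swings for a second or two after the deck moves.
- pointer_tip (a point): tip of the black needle, 80 mm from the axle
- mark (a joint): where the red mark is set on the dial, rad, same zero and sense as the pointer (mark and pointer equal = needle on the middle of the mark; the deck is then at -mark). The mark is stiff and stays where it is on the dial.
- mark_tip (a point): point on the middle line of the red mark (a red tab 12 mm wide, 16 mm long at the dial's lower edge, 76 to 92 mm from the axle) at the needle tip's radius, 80 mm from the axle, in the needle's plane
- tube_left_mouth (a point): centre of the mouth of the left amber flip-cap tube (the one at the end of the deck; the tubes stand 48 mm apart), rim 30 mm across. z of the point points out along the tube.
- cap_left (a joint): hinge of the left tube's blue cap (disc 30 mm wide, 5 mm thick, thumb tab at its -x edge). Hinge along y, level with the mouth, 18 mm behind its centre (stand's +x side). 0 = shut flat on the mouth, its top 5.5 mm above it; 1.5 = nearly upright, tab up, 39 mm high. Starts at 0.8 to 1.35; stays where left (about 1 N moves it).
- cap_left_tab (a point): end of the thumb tab of the left cap, 38 mm from its hinge
- tube_right_mouth (a point): centre of the mouth of the right amber flip-cap tube (the one next to the axle on the deck; the tubes stand 48 mm apart), rim 30 mm across. z of the point points out along the tube.
- cap_right (a joint): hinge of the right tube's blue cap (disc 30 mm wide, 5 mm thick, thumb tab at its -x edge). Hinge along y, level with the mouth, 18 mm behind its centre (stand's +x side). 0 = shut flat on the mouth, its top 5.5 mm above it; 1.5 = nearly upright, tab up, 39 mm high. Starts at 0.8 to 1.35; stays where left (about 1 N moves it).
- cap_right_tab (a point): end of the thumb tab of the right cap, 38 mm from its hinge
- amber_bottle: small amber bottle, black cap, 52 mm across, 105 mm high; loose bystander, leave alone. Origin: centre of its underside.
- septa: small white pot with orange lid, 40 mm across, 42 mm high; loose bystander, leave alone. Origin: centre of its underside.
- beaker: clear 100 ml beaker, 52 mm across, 68 mm high; loose bystander, leave alone. Origin: centre of its underside.
- lab_timer: small pale timer with coloured buttons, 56x62x16 mm; loose bystander, leave alone. Origin: centre of its underside.

How it is judged:
By the outcome, as a careful person would: the job done as asked, in the order asked, and still so for the second after the job is handed in, while the arm keeps its last pose, push and grip.
It also fails if it takes over 54 s, if anything falls off the work surface, if the arm or the gripper's body presses on something with over 40 N, if the wrist force passes 120 N, or if a joint passes its speed limit or range.

## Working session

There is one attempt and no reset: what is moved stays moved. The work goes in short steps, Python scripts to look and compute and a tool call to move; the robot and the scene stay as the last step left them, time stands still between calls to the robot, and variables do not carry over. Pictures are saved under pics/ and viewed, and the job is handed in when it is done.

Besides the shell and the picture viewer there is one more tool, called after "Emit:" as name(argument=value, ...) on one line, values as JSON. drive_tool: Moves the arm, as the interface text tells. Its arguments: {"type":"object","properties":{"plan":{"type":"array","items":{"type":"array","items":{"type":"number"}}},"force":{"type":"number"}},"required":["plan"]}

```bash
mkdir -p pics
cat > h.py <<'E'
import numpy as np, cv2
from bench import env
def snap(n,save=None):
    s=env.snapshot(n)
    if save: cv2.imwrite('pics/'+save,s['color'][:,:,::-1])
    return s
def Rt(s):
    return cv2.Rodrigues(np.array(s['rvec'],float))[0],np.array(s['tvec'],float).ravel()
def proj(s,P):
    R,t=Rt(s);c=np.atleast_2d(P)@R.T+t;K=np.array(s['K']);return np.c_[K[0,0]*c[:,0]/c[:,2]+K[0,2],K[1,1]*c[:,1]/c[:,2]+K[1,2]]
def unproj(s,u,v,z=None):
    R,t=Rt(s);K=np.array(s['K']);
    if z is None: z=s['range_z'][int(round(v)),int(round(u))]
    c=np.array([(u-K[0,2])/K[0,0]*z,(v-K[1,2])/K[1,1]*z,z]);return R.T@(c-t)
E
python3 - <<'E'
from h import *
print(env.sense(),env.nose_length)
for n in['scene','side','wrist']:
    s=snap(n,n+'0.png');R,t=Rt(s);print(n,(-R.T@t).round(),R[2].round(2),np.array(s['K']).round(1).tolist())
    np.savez('pics/'+n+'0.npz',**s)
E
```

```text
{'time_s': 0.0, 'joint_positions': array([ 1.14989853e+00,  8.79423593e-02,  1.37230315e+00, -5.15278279e-06,
        1.68359050e+00, -1.03089126e-01]), 'joint_velocities': array([-4.74310350e-04,  7.76120293e-04, -3.39744048e-04, -3.38539994e-04,
        2.16984602e-03, -9.31269521e-05]), 'joint_efforts': array([-5.11351482e-04, -3.51882470e+01, -3.13264203e+01, -3.33173775e-04,
        1.11723898e-02, -1.51696418e-05]), 'position': array([171.67992944, 522.0386946 , 255.12116887]), 'orientation': array([-2.88048764e-04,  1.58236623e-01,  9.87400584e-01, -1.08406396e-03]), 'contact_force': array([-0.16302275,  0.14014659, -0.63097018]), 'moment': array([0.00494038, 0.0723654 , 0.04389455]), 'gripper_width': 0.9978529015222646} 25.0
scene [ -65. -622.  799.] [ 0.56  0.57 -0.6 ] [[402.6, 0.0, 325.7], [0.0, 402.6, 200.9], [0.0, 0.0, 1.0]]
side [ 128. -639.  843.] [ 0.39  0.62 -0.68] [[436.4, 0.0, 315.8], [0.0, 436.4, 205.9], [0.0, 0.0, 1.0]]
wrist [ 98. 546. 373.] [ 0.29 -0.1  -0.95] [[309.7, 0.0, 327.1], [0.0, 309.7, 196.6], [0.0, 0.0, 1.0]]
```

View pics/scene0.png

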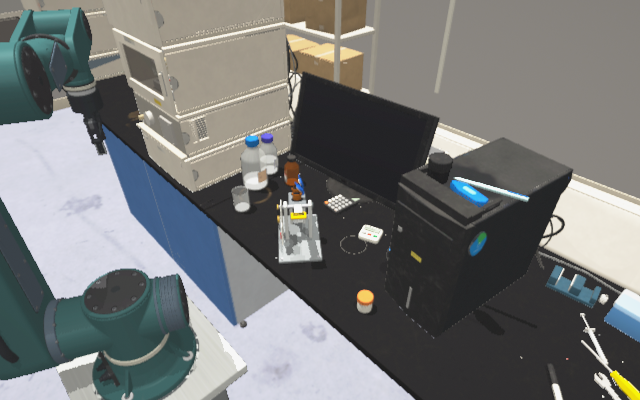

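View pics/side0.png

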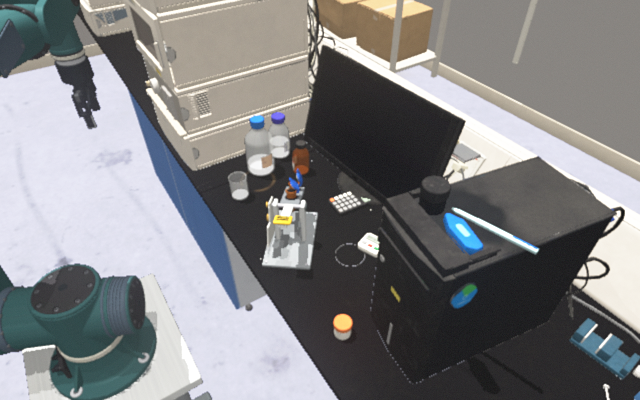

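View pics/wrist0.png

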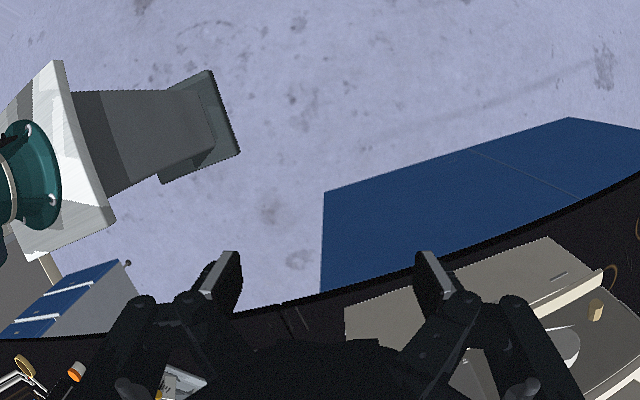

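Run:
```python
import numpy as np,cv2
for n,(x0,y0,w,h) in dict(scene=(225,140,120,130),side=(225,130,120,145)).items():
    s=np.load(f'pics/{n}0.npz');c=s['color'][y0:y0+h,x0:x0+w,::-1]
    cv2.imwrite(f'pics/{n}c.png',cv2.resize(c,None,fx=4.6 if n=='scene' else 4.1,fy=4.6 if n=='scene' else 4.1,interpolation=cv2.INTER_CUBIC))
```

```text
(no output)
```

View pics/scenec.png

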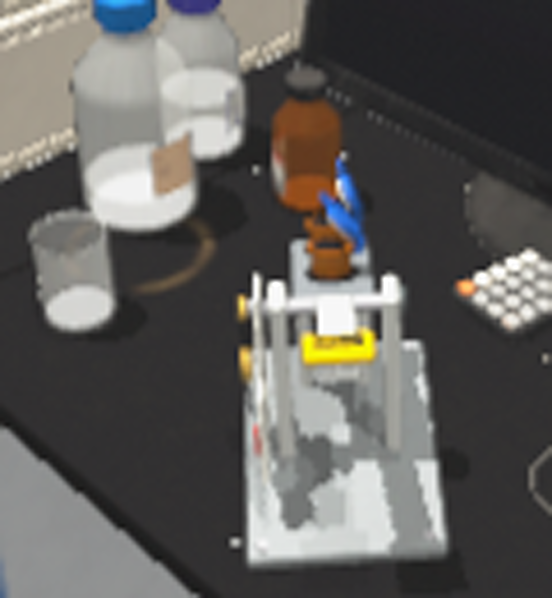

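View pics/sidec.png

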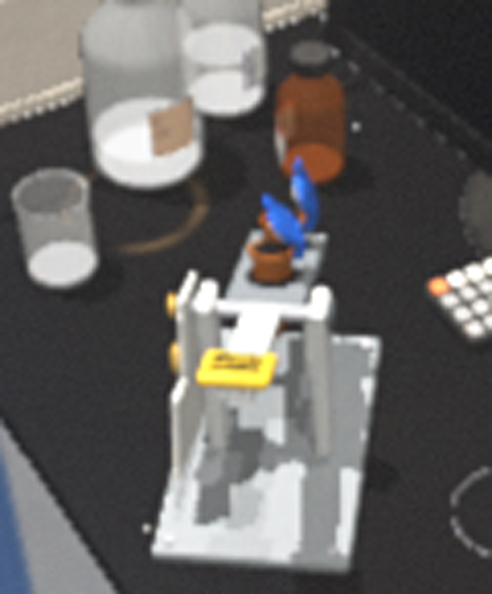

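```bash
cat >> h.py <<'E'
def deck(y,z,th,x=0): c,s=np.cos(th),np.sin(th); return np.array([x,y*c-z*s,120+y*s+z*c])
def s2w(p,pose):
    x,y,a=pose[:3];p=np.atleast_2d(p);return np.c_[x+p[:,0]*np.cos(a)-p[:,1]*np.sin(a),y+p[:,0]*np.sin(a)+p[:,1]*np.cos(a),p[:,2]]
E
python3 - <<'E'
from h import *
from scipy.optimize import least_squares
S={n:np.load(f'pics/{n}0.npz') for n in('scene','side')}
for n in S:
    s=S[n];c=cv2.cvtColor(s['color'],cv2.COLOR_RGB2HSV);z=s['range_z']
    for nm,lo,hi in(('yel',(24,180,150),(34,255,255)),('blue',(105,150,80),(125,255,255)),('amber',(5,120,50),(15,255,200)),('red',(0,150,80),(4,255,255))):
        m=cv2.inRange(c,lo,hi);m[:140]=0;m[235:]=0;m[:,:265]=0 if nm!='red' else m[:,:265];m[:,320:]=0
        v,u=np.nonzero(m)
        P=np.array([unproj(s,a,b) for a,b in zip(u,v) if z[b,a]>0])
        if len(P): print(n,nm,len(P),u.mean().round(1),v.mean().round(1),np.median(P,0).round(),P.min(0).round(),P.max(0).round())
obs=[('scene',278.9,261.2,(-60,-100,10)),('scene',322,258.7,(60,-100,10)),('scene',316.7,214.3,(60,100,10)),
('side',262.1,264.5,(-60,-100,10)),('side',310.4,267,(60,-100,10)),('side',317.9,212.5,(60,100,10))]
pd=deck(-95,13,-.3)
obs+=[('scene',225+337/4.6,140+345/4.6,pd),('side',225+237/4.1,130+366/4.1,pd)]
f=lambda q:np.concatenate([proj(S[n],s2w(p,q))[0]-(u,v) for n,u,v,p in obs])
r=least_squares(f,[400,0,0]);print(r.x,f(r.x).reshape(-1,2).round(1).tolist())
for n,u,v,p in obs: print(n,unproj(S[n],u,v).round())
E
```

```text
scene yel 76 297.5 215.4 [432.  -9. 163.] [415. -25. 157.] [460.  15. 167.]
scene blue 58 300.2 184.9 [536. 105. 147.] [517.  83.  -1.] [705. 299. 165.]
scene amber 373 292.3 177.7 [650. 286.  66.] [504.  82.  -2.] [686. 319. 163.]
side yel 12 284.2 222.6 [435. -19. 162.] [424. -24. 160.] [446.   0. 165.]
side blue 97 296.0 181.3 [533. 106. 148.] [517.  84.   1.] [631. 283. 167.]
side amber 430 299.2 166.1 [655. 286.  64.] [505.  83.  -1.] [688. 316. 139.]
[493.00240693  64.48736501  -0.66774962] [[-0.5, 0.4], [0.4, 0.1], [-0.1, -0.9], [-0.3, 0.2], [-0.2, 1.2], [0.0, -0.3], [0.2, -0.8], [0.2, -0.5]]
scene [387.  25.   8.]
scene [485. -43.  -1.]
scene [610. 114.  -3.]
side [385.  24.   9.]
side [485. -41.  -1.]
side [609. 116.  -3.]
scene [434.  -9. 164.]
side [437.  -6. 162.]
```

Run:
```python
from h import *
q=[493,64.5,-.668]
S={n:np.load(f'pics/{n}0.npz') for n in('scene','side')}
for n in S:
    s=S[n];c=cv2.cvtColor(s['color'],cv2.COLOR_RGB2HSV);z=s['range_z']
    for nm,lo,hi in(('blue',(105,150,80),(125,255,255)),('amber',(5,120,50),(15,255,200))):
        m=cv2.inRange(c,lo,hi);m[:165]=0;m[235:]=0;m[:,:265]=0;m[:,320:]=0
        v,u=np.nonzero(m)
        out=[]
        for a,b in zip(u,v):
            P=unproj(s,a,b);d=P[:2]-q[:2];ca,sa=np.cos(q[2]),np.sin(q[2])
            x=d[0]*ca+d[1]*sa;y=-d[0]*sa+d[1]*ca;zz=P[2]-120;t=.3
            D=(x,y*np.cos(t)-zz*np.sin(t),y*np.sin(t)+zz*np.cos(t))
            if abs(x)<60 and 0<D[1]<130: out.append((a,b,*np.round(D).astype(int)))
        print(n,nm);print(' '.join(f"{a},{b}:{x},{y},{w}" for a,b,x,y,w in sorted(out,key=lambda o:(o[1],o[0]))))
```

```text
scene blue
298,175:7,81,66 299,176:9,83,62 299,177:9,80,60 299,178:9,79,57 300,178:12,84,55 300,179:12,78,54 300,180:12,73,53 301,180:15,91,47 300,181:11,75,49 301,181:14,74,49 301,182:14,73,47 302,182:18,93,40 295,183:-4,32,57 296,183:-1,37,55 301,183:14,71,44 302,183:17,79,41 296,184:-1,31,54 297,184:2,33,53 298,184:5,44,50 302,184:17,72,41 296,185:-1,31,51 297,185:2,27,52 298,185:4,33,50 299,185:8,47,46 302,185:17,79,35 303,185:20,83,34 296,186:-1,30,48 297,186:1,24,50 298,186:4,25,50 299,186:7,35,47 300,186:10,47,43 302,186:17,82,31 298,187:4,27,47 299,187:7,27,46 300,187:10,33,44 301,187:13,46,40 302,187:17,81,29 303,187:20,82,28 299,188:7,28,43 300,188:9,23,44 301,188:13,37,40 302,188:16,51,35 300,189:9,25,41 301,189:12,23,41 302,189:15,35,37 301,190:12,25,38 302,190:15,25,38 303,190:18,36,34 302,191:15,33,32 303,191:18,39,30 303,192:18,35,28 303,193:17,34,26
scene amber
294,181:-6,45,59 292,187:-13,86,29 293,187:-10,88,28 291,188:-16,83,26 292,188:-13,79,28 293,188:-10,76,29 292,189:-13,77,25 293,189:-10,75,26 294,189:-7,75,26 295,189:-4,73,26 296,189:-1,71,27 297,189:2,74,26 
[... 3498 characters left out ...]
,26,24 294,193:7,30,22 295,193:9,34,21 287,194:-11,29,19 288,194:-8,29,19 289,194:-5,28,20 290,194:-3,28,20 291,194:0,26,21 292,194:3,24,22 293,194:5,28,20 294,194:6,34,18 287,195:-11,30,16 288,195:-8,29,16 289,195:-5,25,18 290,195:-2,26,18 291,195:-1,30,16 292,195:2,27,18 293,195:4,31,16 294,195:7,28,17 295,195:9,35,15 287,196:-11,30,13 288,196:-8,27,14 289,196:-5,26,15 290,196:-3,29,14 291,196:0,26,15 292,196:2,31,13 293,196:5,28,15 294,196:6,34,12 295,196:9,35,12 287,197:-11,31,10 288,197:-8,29,11 289,197:-6,30,10 290,197:-3,29,11 291,197:0,26,12 292,197:2,29,12 293,197:4,31,11 294,197:7,32,11 295,197:9,33,10 289,198:-5,24,10 290,198:-2,26,10 291,198:1,22,11 292,198:2,27,9 293,198:5,25,11
```

Run:
```python
from h import *
s=snap('scene');R,t=Rt(s);K=np.array(s['K']);z=s['range_z']
v,u=np.mgrid[:400,:640];c=np.stack([(u-K[0,2])/K[0,0]*z,(v-K[1,2])/K[1,1]*z,z],-1).reshape(-1,3)
P=((c-t)@R)[z.ravel()>0]
for y in range(-200,640,40):
    print(y,[int(P[m][:,2].max()) if (m:=(P[:,0]>x)&(P[:,0]<=x+40)&(P[:,1]>y)&(P[:,1]<=y+40)).any() else '' for x in range(200,760,40)])
from scipy.spatial.transform import Rotation as Ro
st=env.sense();q=st['orientation'];T=Ro.from_quat(np.r_[q[1:],q[0]]).as_matrix();print(T.round(3))
for tgt in [(300,300,250),(422,120,215)]: print(tgt,(T.T@(np.array(tgt)-st['position'])/25).round(2))
```

```text
-200 ['', '', '', -3, 4, 4, 3, 3, 3, 3, 14, -787, -788, -790]
-160 ['', '', '', 0, 5, 6, 5, 5, 5, 4, 9, 11, 1, -790]
-120 ['', '', '', -1, 3, 3, 3, 3, 4, 4, 16, 18, 14, 56]
-80 ['', '', '', -1, 4, 4, 12, 9, 4, 4, 18, 19, 17, 113]
-40 ['', '', '', 0, 4, 166, 165, 13, 4, 3, 3, 15, 6, 116]
0 ['', '', '', -6, 13, 163, 159, 133, 130, 4, 4, 4, 4, 122]
40 ['', '', '', -6, 10, 111, 136, 134, 132, 13, 3, 17, 16, 133]
80 ['', '', '', -4, 4, 47, 138, 166, 167, 102, 7, 17, 16, 150]
120 ['', '', -791, -11, 3, 4, 12, 110, 159, 147, 3, 15, 15, 145]
160 ['', -788, -789, -3, 4, 4, 4, 15, 94, 1, 3, 3, 7, 152]
200 [-793, -791, -787, -7, 5, 4, 3, 3, 3, 2, -788, 2, 3, 156]
240 [-790, -790, -788, -3, 3, 3, 71, 4, 4, 4, 4, 66, 3, 169]
280 ['', '', '', -3, 4, 70, 69, 68, 5, 4, 46, 108, 105, 183]
320 ['', '', '', '', 4, 64, 69, 4, 139, 139, 114, 102, 4, 187]
360 ['', '', '', '', 5, 3, 2, -789, 183, 182, 127, 144, 3, 189]
400 ['', '', '', -13, 5, 4, 5, 3, 179, 181, 143, 144, 96, 3]
440 [595, '', '', '', 595, 592, 585, 582, 577, 573, 567, 561, 557, 553]
480 [598, '', '', '', 594, 592, 587, 582, 577, 572, 568, 563, 557, 553]
520 [404, 564, '', '', 589, 288, '', '', '', '', '', '', '', '']
560 [322, '', '', '', 584, 326, '', '', '', '', '', '', '', '']
600 ['', '', '', '', 578, 328, 430, '', '', '', '', '', '', '']
[[-0.95   0.312 -0.001]
 [ 0.312  0.95  -0.001]
 [ 0.    -0.001 -1.   ]]
(300, 300, 250) [-7.65 -6.84  0.23]
(422, 120, 215) [-14.54 -12.15   1.64]
```

Emit:
drive_tool(plan=[[-1.5,-1.2,0.2,0,0,0.3,1],[-3,-2.5,0.3,0,0,0.7,1],[-4.5,-3.7,0.5,0,0,1.0,1],[-6,-5,0.7,0,0,1.4,1],[-7.5,-6.2,0.8,0,0,1.7,1],[-9,-7.5,1,0,0,2.1,1],[-10.5,-8.7,1.2,0,0,2.4,1],[-12,-10,1.3,0,0,2.8,1],[-13.3,-11.1,1.5,0,0,3.1,1],[-14.5,-12.2,1.6,0,0,3.35,1]])

```text
time_s: 1.2
position: [421.4, 117.5, 215.8]
orientation: [-0.0, 0.329, 0.944, 0.0]
contact_force: [-0.5, 0.5, 0.1]
gripper_width: 1.0
```

Run:
```python
from h import *
s=snap('wrist','wrist1.png');np.savez('pics/wrist1.npz',**s);print(env.sense()['position'])
```

```text
[423.81058452 112.5922493  215.33122901]
```

View pics/wrist1.png

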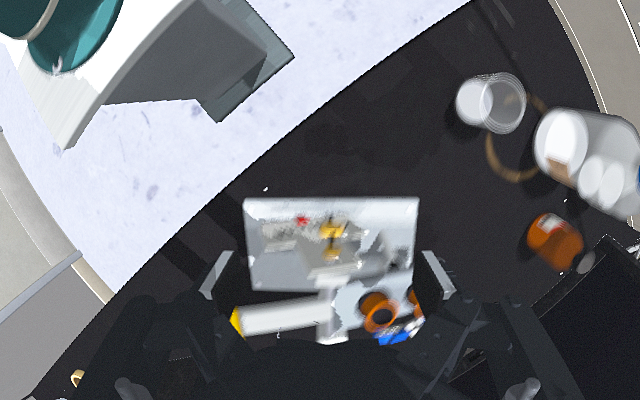

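Run:
```python
from h import *
s=snap('wrist');s=snap('wrist','wrist2.png');np.savez('pics/wrist2.npz',**s);print(env.sense()['position'],env.sense()['time_s'])
c=s['color'][180:360,220:440,::-1];cv2.imwrite('pics/w2c.png',cv2.resize(c,None,fx=3.3,fy=3.3,interpolation=cv2.INTER_CUBIC))
```

```text
[421.40249242 117.58302956 215.70242498] 1.35
```

View pics/w2c.png

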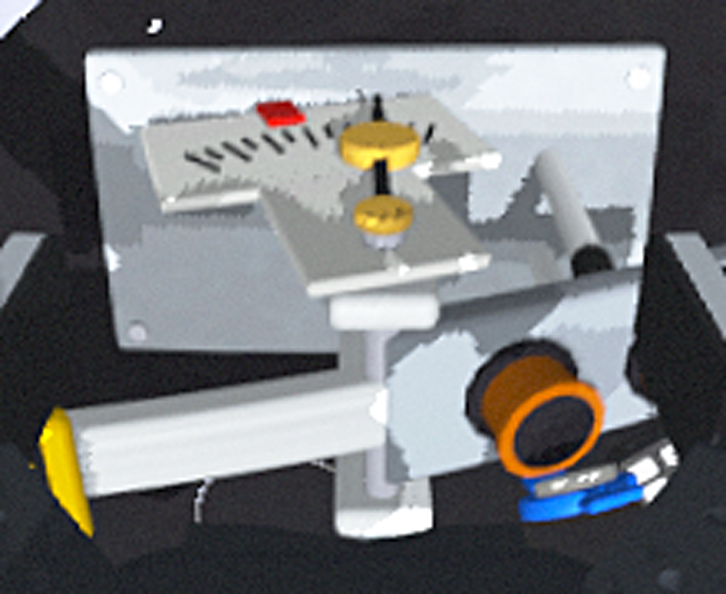

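```bash
cat >> h.py <<'E'
def fray(s,u,v):
    K=np.array(s['K']);R,t=Rt(s);d=np.array([u-K[0,2],v-K[1,2]]);r=np.linalg.norm(d);th=r/K[0,0]
    c=np.r_[d/r*np.sin(th),np.cos(th)];return -R.T@t,R.T@c
def instand(s,u,v,q,X):
    o,d=fray(s,u,v);a=q[2];Rz=np.array([[np.cos(a),np.sin(a),0],[-np.sin(a),np.cos(a),0],[0,0,1]])
    o=Rz@(o-np.r_[q[:2],0]);d=Rz@d;return o+d*(X-o[0])/d[0]
def fproj(s,P):
    K=np.array(s['K']);R,t=Rt(s);c=R@P+t;th=np.arctan2(np.hypot(*c[:2]),c[2]);e=c[:2]/np.hypot(*c[:2]);return e*th*K[0,0]+K[:2,2]
E
python3 - <<'E'
from h import *
s=np.load('pics/wrist2.npz');q=[493,64.5,-.668]
pts=dict(mark=(281,113),mark_up=(281,124),mark_lo=(279,103),tip=(378,97),needletop=(382,185),plateTL=(88,50),plateTR=(663,48))
for X in(-46,-50,-54):
  for n,(a,b) in pts.items():
    p=instand(s,220+a/3.3,180+b/3.3,q,X)-[0,0,120];print(X,n,p.round(1),'r',np.hypot(p[1],p[2]).round(1),'ang',np.arctan2(p[1],-p[2]).round(3))
for c in [(-60,-100,10),(-60,100,10)]: 
    u=fproj(s,s2w(np.array(c),q)[0]);print(c,(u-[220,180])*3.3)
E
```

```text
-46 mark [-46.  -28.2 -97.1] r 101.1 ang -0.282
-46 mark_up [-46.  -27.5 -87.3] r 91.6 ang -0.305
-46 mark_lo [ -46.   -29.5 -106.5] r 110.5 ang -0.27
-46 tip [ -46.     3.7 -111.9] r 111.9 ang 0.033
-46 needletop [-46.    3.4 -41.3] r 41.4 ang 0.083
-46 plateTL [ -46.  -111.  -167.7] r 201.1 ang -0.585
-46 plateTR [ -46.   119.3 -165.6] r 204.1 ang 0.624
-50 mark [-50.  -27.3 -86.7] r 90.9 ang -0.305
-50 mark_up [-50.  -26.7 -77.2] r 81.7 ang -0.332
-50 mark_lo [-50.  -28.6 -95.7] r 99.9 ang -0.29
-50 tip [ -50.     3.5 -100.9] r 101.0 ang 0.035
-50 needletop [-50.    3.2 -32.7] r 32.8 ang 0.098
-50 plateTL [ -50.  -107.3 -154.8] r 188.4 ang -0.606
-50 plateTR [ -50.   115.2 -152.8] r 191.4 ang 0.646
-54 mark [-54.  -26.5 -76.2] r 80.6 ang -0.334
-54 mark_up [-54.  -25.8 -67.1] r 71.9 ang -0.368
-54 mark_lo [-54.  -27.7 -84.9] r 89.3 ang -0.315
-54 tip [-54.    3.3 -89.9] r 90.0 ang 0.037
-54 needletop [-54.    3.  -24.1] r 24.3 ang 0.124
-54 plateTL [ -54.  -103.7 -142. ] r 175.8 ang -0.631
-54 plateTR [ -54.   111.1 -140.1] r 178.7 ang 0.67
(-60, -100, 10) [73.96083665 61.15819742]
(-60, 100, 10) [658.42499704  57.5140928 ]
```

Run:
```python
from h import *
s=np.load('pics/wrist2.npz');q=[493,64.5,-.668]
pts=dict(mark=(281,113),mark_up=(281,124),mark_lo=(279,103),tip=(378,97),needletop=(382,185))
for X in(-46,-48,-50,-52):
  for n,(a,b) in pts.items():
    p=instand(s,220+(a-9.5)/3.3,180+(b+10)/3.3,q,X)-[0,0,120];print(X,n,p.round(1),'r',np.hypot(p[1],p[2]).round(1),'ang',np.arctan2(p[1],-p[2]).round(3))
```

```text
-46 mark [-46.  -30.6 -88.2] r 93.4 ang -0.334
-46 mark_up [-46.  -29.8 -78.9] r 84.4 ang -0.362
-46 mark_lo [-46.  -31.9 -97.2] r 102.3 ang -0.317
-46 tip [ -46.     0.4 -102.3] r 102.3 ang 0.004
-46 needletop [-46.    0.7 -34.9] r 34.9 ang 0.021
-48 mark [-48.  -30.1 -83.2] r 88.4 ang -0.347
-48 mark_up [-48.  -29.4 -74. ] r 79.6 ang -0.378
-48 mark_lo [-48.  -31.4 -91.9] r 97.2 ang -0.33
-48 tip [-48.    0.4 -97. ] r 97.0 ang 0.004
-48 needletop [-48.    0.7 -30.7] r 30.7 ang 0.022
-50 mark [-50.  -29.6 -78.1] r 83.5 ang -0.363
-50 mark_up [-50.  -28.9 -69.1] r 74.9 ang -0.397
-50 mark_lo [-50.  -30.9 -86.7] r 92.0 ang -0.343
-50 tip [-50.    0.3 -91.6] r 91.6 ang 0.003
-50 needletop [-50.    0.6 -26.5] r 26.5 ang 0.023
-52 mark [-52.  -29.2 -73. ] r 78.6 ang -0.38
-52 mark_up [-52.  -28.5 -64.1] r 70.2 ang -0.418
-52 mark_lo [-52.  -30.5 -81.4] r 87.0 ang -0.358
-52 tip [-52.    0.2 -86.3] r 86.3 ang 0.003
-52 needletop [-52.    0.6 -22.3] r 22.4 ang 0.025
```

Emit:
drive_tool(plan=[[-0.7,0.3,0,0,0,0,-1],[-1.4,0.6,0,0,0,0,-1],[-2.1,0.9,0,0,0,0,-1],[-2.8,1.2,0,0,0,0,-1],[-3.5,1.4,0,0,0,0,-1],[-4.2,1.7,0,0,0,0,-1],[-4.8,1.9,0,0,0,0,-1],[-5.2,2.0,0,0,0,0,-1],[-5.2,2.0,0,0,0,0,-1],[-5.2,2.0,0,0,0,0,-1]], force=40)

```text
time_s: 2.35
position: [553.4, 78.9, 216.2]
orientation: [-0.0, 0.328, 0.945, 0.0]
contact_force: [0.2, 0.4, 0.0]
gripper_width: -0.002
```

Run:
```python
from h import *
s=snap('wrist','wrist3.png');np.savez('pics/wrist3.npz',**s);s2=snap('side','side3.png');e=env.sense();print(e['position'],e['gripper_width'])
c=s2['color'][130:275,225:345,::-1];cv2.imwrite('pics/s3c.png',cv2.resize(c,None,fx=4.1,fy=4.1,interpolation=cv2.INTER_CUBIC))
```

```text
[553.2541499   78.74936721 216.45778324] 0.0012371446496066943
```

View pics/wrist3.png

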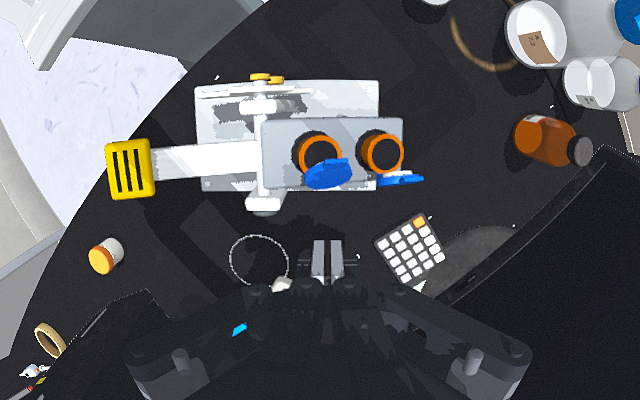

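View pics/s3c.png

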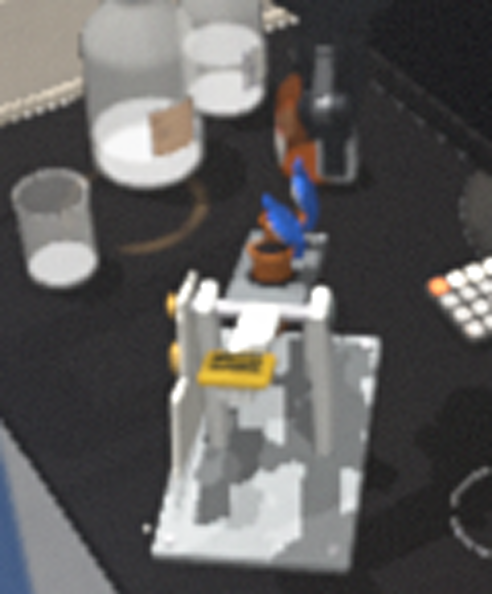

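Run:
```python
from h import *
s=np.load('pics/wrist3.npz');q=[493,64.5,-.668]
for n,p in dict(R=deck(38,28,-.3),L=deck(86,28,-.3),pad=deck(-95,13,-.3)).items(): print(n,fproj(s,s2w(p,q)[0]).round(1))
p=s2w(np.array([38,48,191.]),q)[0];print(p,fproj(s,p))
e=env.sense();d=e['position'][:2]-q[:2];print(d@[.785,-.619],d@[.619,.785]); print(fproj(s,e['position']-[0,0,25]))
```

```text
R [321.  161.5]
L [386.4 158.2]
pad [125.7 173.5]
[552.56437957  78.64512942 191.        ] [325.87013127 254.13835036]
38.479149371353984 48.483072051056126
[326.84226224 255.35234133]
```

Emit:
drive_tool(plan=[[0,-0.1,0.6,0,0,0,-1],[0,-0.1,1.2,0,0,0,-1],[0.2,-0.1,1.2,0,0,0,-1],[0.5,-0.1,1.2,0,0,0,-1],[0.8,-0.1,1.2,0,0,0,-1],[1.1,-0.1,1.2,0,0,0,-1],[1.3,-0.1,1.25,0,0,0,-1],[1.5,-0.1,1.4,0,0,0,-1],[1.6,-0.1,1.6,0,0,0,-1],[1.7,-0.1,1.7,0,0,0,-1]])

```text
time_s: 3.45
position: [518.7, 102.6, 173.1]
orientation: [-0.0, 0.328, 0.945, -0.0]
contact_force: [-0.4, -0.5, 0.8]
gripper_width: -0.0
```

Emit:
drive_tool(plan=[[0,0,0.05,0,0,0,-1],[0,0,0.1,0,0,0,-1],[0,0,0.14,0,0,0,-1],[0,0,0.18,0,0,0,-1],[0,0,0.2,0,0,0,-1],[0,0,0.2,0,0,0,-1],[0,0,0.2,0,0,0,-1],[0,0,0.2,0,0,0,-1],[0,0,0.2,0,0,0,-1],[0,0,0.2,0,0,0,-1]])

```text
time_s: 4.45
position: [519.0, 102.5, 168.8]
orientation: [0.0, 0.328, 0.945, 0.0]
contact_force: [-0.0, -0.2, 0.6]
gripper_width: -0.001
```

Emit:
drive_tool(plan=[[0,0,0.05,0,0,0,-1],[0,0,0.1,0,0,0,-1],[0,0,0.14,0,0,0,-1],[0,0,0.18,0,0,0,-1],[0,0,0.2,0,0,0,-1],[0,0,0.2,0,0,0,-1],[0,0,0.2,0,0,0,-1],[0,0,0.2,0,0,0,-1],[0,0,0.2,0,0,0,-1],[0,0,0.2,0,0,0,-1]])

```text
time_s: 5.45
position: [519.1, 102.6, 166.0]
orientation: [0.001, 0.328, 0.945, 0.0]
contact_force: [-3.0, -0.0, 9.3]
gripper_width: -0.002
```

Run:
```python
from h import *
e=env.sense();print(e['position'],e['contact_force'])
s=snap('wrist','wrist4.png')
c=s['color'][100:300,240:440,::-1];cv2.imwrite('pics/w4c.png',cv2.resize(c,None,fx=3,fy=3,interpolation=cv2.INTER_CUBIC))
```

```text
[519.09700025 102.56182398 166.03879178] [-3.04627493e+00 -4.22240495e-03  9.25392563e+00]
```

View pics/w4c.png

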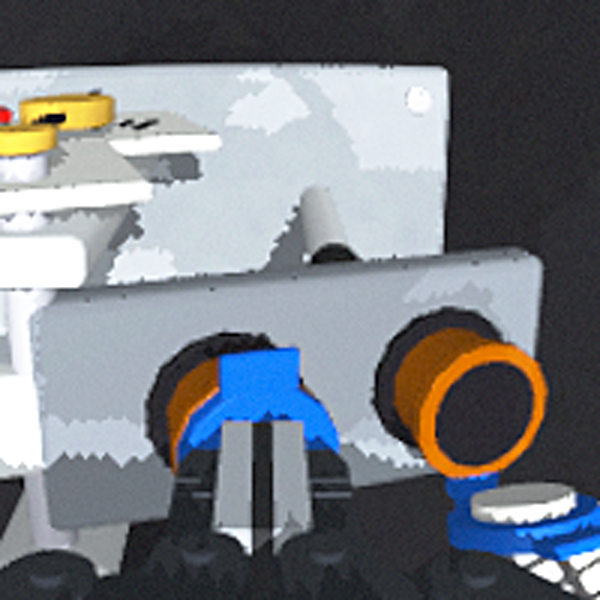

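Emit:
drive_tool(plan=[[0,0,0.1,0,0,0,-1],[0,0,0.15,0,0,0,-1],[0,0,0.15,0,0,0,-1],[0,0,0.15,0,0,0,-1],[0,0,-0.8,0,0,0,-1],[0,0,-1.7,0,0,0,-1],[-0.6,0.6,-1.8,0,0,0,-1],[-1.3,1.2,-1.8,0,0,0,-1],[-1.75,1.75,-1.8,0,0,0,-1],[-1.75,1.75,-1.8,0,0,0,-1]])

```text
time_s: 6.5
position: [581.7, 109.8, 207.9]
orientation: [-0.0, 0.328, 0.945, -0.0]
contact_force: [-0.2, 0.4, -0.3]
gripper_width: 0.002
```

Run:
```python
from h import *
snap('wrist');s=snap('wrist','wrist5.png');e=env.sense();q=[493,64.5];d=e['position'][:2]-q[:2];print(e['position'],e['time_s'],d@[.785,-.619],d@[.619,.785])
c=s['color'][50:280,200:460,::-1];cv2.imwrite('pics/w5c.png',cv2.resize(c,None,fx=2.6,fy=2.6,interpolation=cv2.INTER_CUBIC))
```

```text
[580.05685929 109.64970494 208.1046935 ] 6.6 40.39196718775312 89.33071427599864
```

View pics/w5c.png

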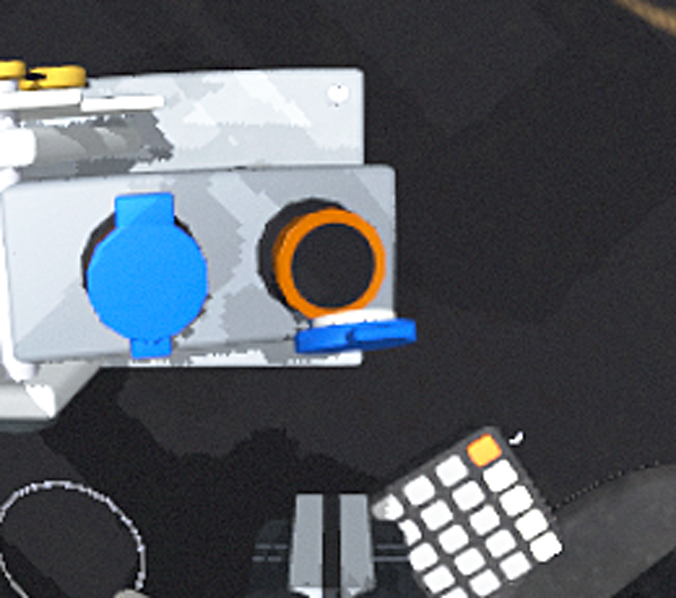

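Emit:
drive_tool(plan=[[0,0,0.7,0,0,0,-1],[0,0,1.4,0,0,0,-1],[0.2,0,1.4,0,0,0,-1],[0.5,0,1.4,0,0,0,-1],[0.8,0,1.4,0,0,0,-1],[1.1,0,1.4,0,0,0,-1],[1.3,0,1.45,0,0,0,-1],[1.5,0,1.6,0,0,0,-1],[1.65,0,1.8,0,0,0,-1],[1.75,0,1.95,0,0,0,-1]])

```text
time_s: 7.6
position: [545.6, 137.1, 159.5]
orientation: [-0.0, 0.328, 0.945, -0.0]
contact_force: [0.1, -0.5, 0.7]
gripper_width: 0.0
```

Emit:
drive_tool(plan=[[0,0,0.05,0,0,0,-1],[0,0,0.1,0,0,0,-1],[0,0,0.15,0,0,0,-1],[0,0,0.2,0,0,0,-1],[0,0,0.24,0,0,0,-1],[0,0,0.28,0,0,0,-1],[0,0,0.3,0,0,0,-1],[0,0,0.3,0,0,0,-1],[0,0,0.3,0,0,0,-1],[0,0,0.3,0,0,0,-1]])

```text
time_s: 8.6
position: [546.2, 136.8, 152.8]
orientation: [0.0, 0.328, 0.945, 0.0]
contact_force: [-0.5, 0.4, 2.4]
gripper_width: -0.004
```

Emit:
drive_tool(plan=[[0,0,0.04,0,0,0,-1],[0,0,0.08,0,0,0,-1],[0,0,0.12,0,0,0,-1],[0,0,0.16,0,0,0,-1],[0,0,0.2,0,0,0,-1],[0,0,0.2,0,0,0,-1],[0,0,0.2,0,0,0,-1],[0,0,0.2,0,0,0,-1],[0,0,0.2,0,0,0,-1],[0,0,0.2,0,0,0,-1]])

```text
time_s: 9.6
position: [547.0, 137.0, 152.0]
orientation: [0.002, 0.328, 0.945, 0.001]
contact_force: [-5.2, -1.1, 15.9]
gripper_width: 0.003
```

Emit:
drive_tool(plan=[[0,0,-0.5,0,0,0,-1],[0,0,-1.5,0,0,0,-1],[0,-0.5,-2.4,0,0,0,-1],[0,-1.6,-2.6,0,0,0,-1],[0,-2.8,-2.6,0,0,0,-1],[0,-4,-2.6,0,0,0,-1],[0,-5.2,-2.6,0,0,0,-1],[0,-6.3,-2.6,0,0,0,-1],[0,-7.0,-2.6,0,0,0,-1],[0,-7.0,-2.6,0,0,0,-1]])

```text
time_s: 10.6
position: [436.7, -1.7, 212.4]
orientation: [-0.0, 0.329, 0.944, -0.0]
contact_force: [0.0, -0.2, 0.8]
gripper_width: -0.001
```

Run:
```python
from h import *
snap('wrist');s=snap('wrist','wrist6.png');s2=snap('side');e=env.sense();q=[493,64.5];d=e['position'][:2]-q[:2];print(e['position'],e['time_s'],d@[.785,-.619],d@[.619,.785])
c=s2['color'][130:275,225:345,::-1];cv2.imwrite('pics/s6c.png',cv2.resize(c,None,fx=4.1,fy=4.1,interpolation=cv2.INTER_CUBIC))
```

```text
[ 4.38048905e+02 -7.31064788e-02  2.12449460e+02] 10.75 -3.165856587428948 -84.70461632998514
```

View pics/wrist6.png

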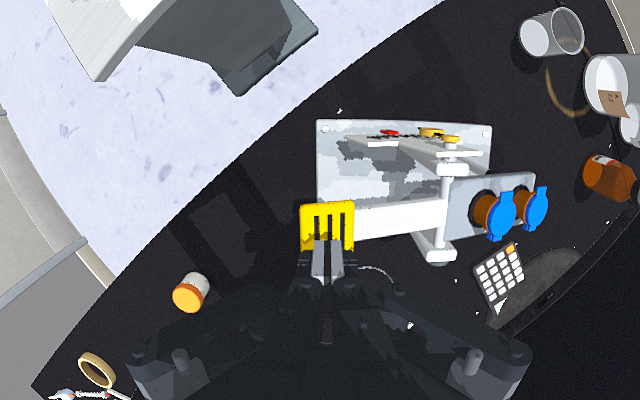

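View pics/s6c.png

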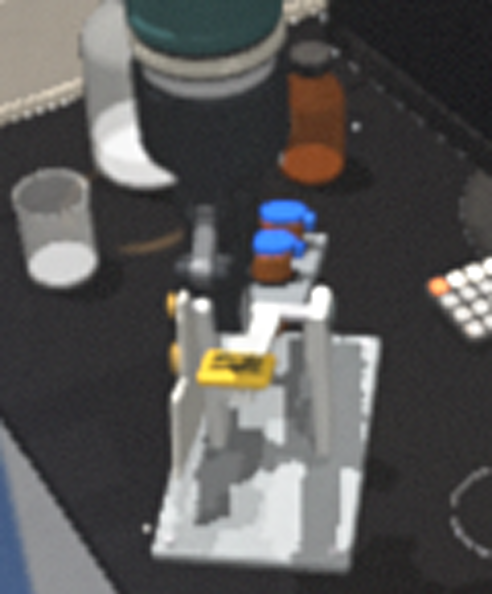

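Emit:
drive_tool(plan=[[0,0,0,0,-0.8,0,-1],[0,0,0,0,-1.6,0,-1],[0,0,0,0,-2.4,0,-1],[0,0,0,0,-3.2,0,-1],[0,0,0,0,-4.0,0,-1],[0,0,0.2,0,-4.2,0,-1],[0,0,0.4,0,-4.2,0,-1],[0,0,0.6,0,-4.2,0,-1],[0,0,0.7,0,-4.2,0,-1],[0,0,0.7,0,-4.2,0,-1]])

```text
time_s: 11.75
position: [437.8, -0.8, 194.4]
orientation: [0.205, 0.321, 0.922, -0.072]
contact_force: [0.8, 0.6, -0.4]
gripper_width: 0.0
```

```bash
cat > look.py <<'E'
from h import *
import sys
n=sys.argv[1]
s=snap('wrist',f'w{n}.png');np.savez(f'pics/w{n}.npz',**s);e=env.sense();q=[493,64.5];d=e['position'][:2]-q[:2];print(e['position'],e['contact_force'].round(1),e['time_s'],d@[.785,-.619],d@[.619,.785])
E
python3 look.py 7
```

```text
[437.89328013  -0.85648778 194.80163251] [ 0.5  0.4 -0.1] 11.8 -2.8031091606348824 -85.41590250213474
```

View pics/w7.png

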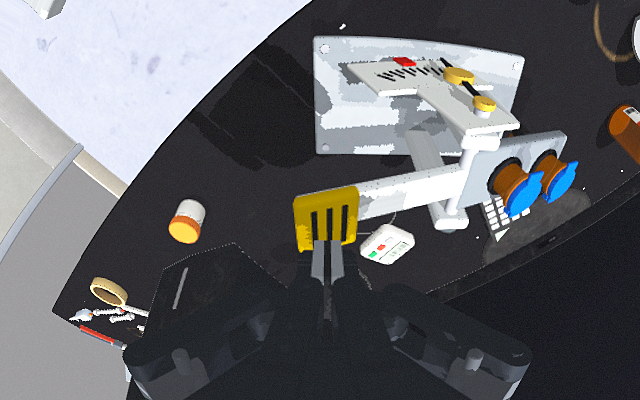

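Emit:
drive_tool(plan=[[0.18,0,0,0,0,0,-1],[0.22,0,0.1,0,0,0,-1],[0.27,0,0.2,0,0,0,-1],[0.32,-0.05,0.3,0,0,0,-1],[0.37,-0.05,0.4,0,0,0,-1],[0.42,-0.1,0.5,0,0,0,-1],[0.47,-0.1,0.6,0,0,0,-1],[0.52,-0.15,0.7,0,0,0,-1],[0.57,-0.15,0.8,0,0,0,-1],[0.62,-0.2,0.9,0,0,0,-1]])

```text
time_s: 12.8
position: [431.2, -1.6, 167.9]
orientation: [0.206, 0.32, 0.922, -0.071]
contact_force: [0.5, 0.5, 1.0]
gripper_width: -0.0
```

```bash
python3 look.py 8
```

```text
[430.77033319  -1.64708187 167.27828285] [1.1 0.5 1. ] 12.85 -7.905244771062158 -90.44562302112102
```

View pics/w8.png

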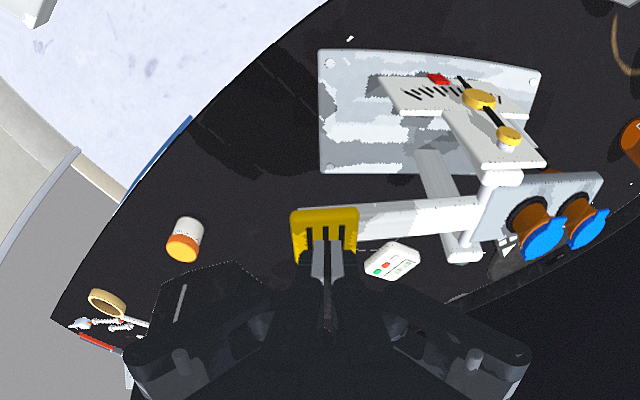

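Emit:
drive_tool(plan=[[0.03,-0.02,0.06,0,0,0,-1],[0.06,-0.04,0.12,0,0,0,-1],[0.09,-0.05,0.18,0,0,0,-1],[0.11,-0.06,0.24,0,0,0,-1],[0.14,-0.08,0.3,0,0,0,-1],[0.17,-0.09,0.36,0,0,0,-1],[0.19,-0.1,0.4,0,0,0,-1],[0.19,-0.1,0.4,0,0,0,-1],[0.19,-0.1,0.4,0,0,0,-1],[0.19,-0.1,0.4,0,0,0,-1]])

```text
time_s: 13.85
position: [429.5, -3.6, 157.1]
orientation: [0.206, 0.32, 0.922, -0.072]
contact_force: [0.4, 1.0, 0.7]
gripper_width: 0.001
```

Emit:
drive_tool(plan=[[0,0,0,0,0,0,-1],[0,0,0,0,0,0,-1],[0,0,0,0,0,0,-1],[0,0,0,0,0,0,-1],[0,0,0,0,0,0,-1],[0,0,0,0,0,0,-1],[0,0,0,0,0,0,-1],[0,0,0,0,0,0,-1],[0,0,0,0,0,0,-1],[0,0,0,0,0,0,-1]])

```text
time_s: 14.85
position: [429.5, -3.6, 157.0]
orientation: [0.206, 0.32, 0.922, -0.072]
contact_force: [0.3, -0.2, 1.7]
gripper_width: -0.003
```

```bash
python3 look.py 9
python3 - <<'E'
import cv2
c=cv2.imread('pics/w9.png')[30:190,360:560];cv2.imwrite('pics/w9c.png',cv2.resize(c,None,fx=3.7,fy=3.7,interpolation=cv2.INTER_CUBIC))
E
```

```text
[429.49139499  -3.60523791 157.03586468] [-0.3  0.8  0.9] 14.9 -7.697112664998201 -92.77443825977483
```

View pics/w9c.png

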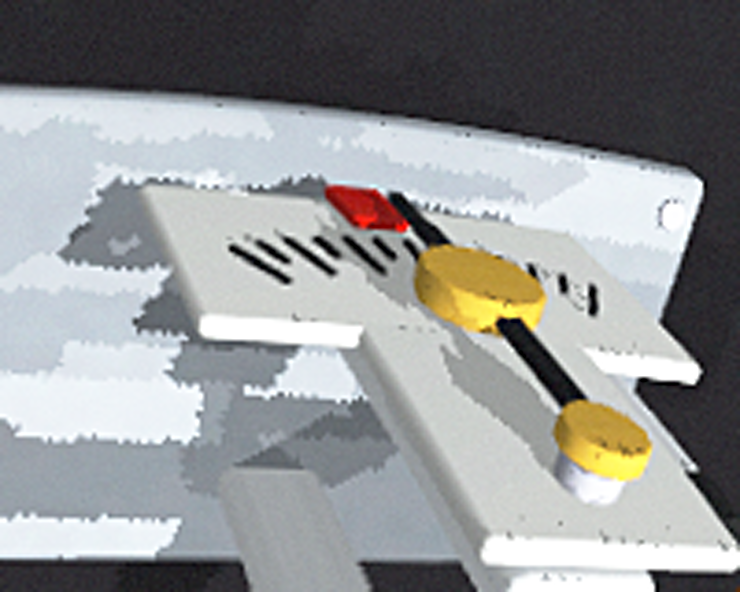

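View pics/w9.png

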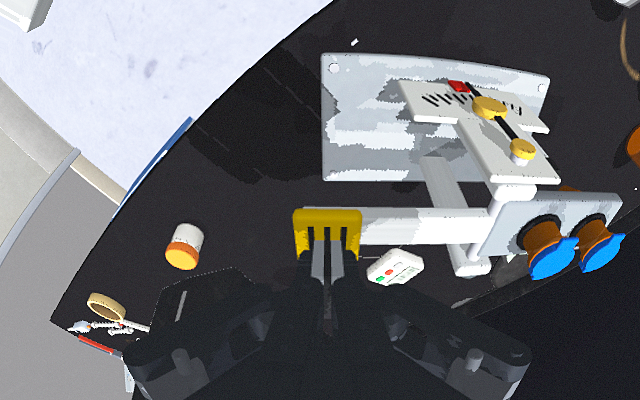

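```bash
cat > mk.py <<'E'
from h import *
q=[493,64.5,-.668]
def mk(n,o,f,tip,marks,Xn=(-54,-55,-56),Xm=(-49,-50)):
    s=np.load(f'pics/{n}.npz')
    tp=np.array(o)+np.array(tip)/f
    for xn in Xn:
        pr=fproj(s,s2w(np.array([xn,0,40.]),q)[0]);sh=tp-pr
        for X in Xm:
            out=[]
            for m in marks:
                u=np.array(o)+np.array(m)/f-sh;p=instand(s,u[0],u[1],q,X)-[0,0,120];out.append((np.hypot(p[1],p[2]).round(1),np.arctan2(p[1],-p[2]).round(3)))
            print(n,xn,X,'shift',sh.round(1),out)
# marks: centre, then corners
mk('wrist2',(220,180),3.3,(378,97),[(281,113),(258,104),(294,101),(305,122),(268,125)])
mk('w9',(360,30),3.7,(397,196),[(368,208),(328,187),(386,190),(409,226),(360,222)])
E
python3 mk.py
```

```text
wrist2 -54 -49 shift [ 3.1 -3.4] [(np.float64(85.1), np.float64(-0.36)), (np.float64(95.3), np.float64(-0.409)), (np.float64(93.9), np.float64(-0.288)), (np.float64(75.5), np.float64(-0.297)), (np.float64(77.3), np.float64(-0.443))]
wrist2 -54 -50 shift [ 3.1 -3.4] [(np.float64(82.6), np.float64(-0.368)), (np.float64(92.8), np.float64(-0.417)), (np.float64(91.3), np.float64(-0.294)), (np.float64(73.1), np.float64(-0.305)), (np.float64(75.0), np.float64(-0.454))]
wrist2 -55 -49 shift [ 3.1 -2.5] [(np.float64(87.6), np.float64(-0.352)), (np.float64(97.9), np.float64(-0.401)), (np.float64(96.6), np.float64(-0.281)), (np.float64(77.9), np.float64(-0.29)), (np.float64(79.6), np.float64(-0.432))]
wrist2 -55 -50 shift [ 3.1 -2.5] [(np.float64(85.1), np.float64(-0.36)), (np.float64(95.4), np.float64(-0.408)), (np.float64(94.0), np.float64(-0.287)), (np.float64(75.5), np.float64(-0.297)), (np.float64(77.3), np.float64(-0.443))]
wrist2 -56 -49 shift [ 3.1 -1.5] [(np.float64(90.2), np.float64(-0.344)), (np.float64(100.6), np.float64(-0.392)), (np.float64(99.3), np.float64(-0.275)), (np.float64(
[... 964 characters left out ...]
loat64(-0.082))]
w9 -55 -50 shift [ 5.  -2.5] [(np.float64(84.9), np.float64(-0.037)), (np.float64(94.5), np.float64(-0.089)), (np.float64(96.0), np.float64(0.052)), (np.float64(77.9), np.float64(0.036)), (np.float64(77.7), np.float64(-0.098))]
w9 -56 -49 shift [ 4.7 -1.2] [(np.float64(90.0), np.float64(-0.009)), (np.float64(99.8), np.float64(-0.061)), (np.float64(101.7), np.float64(0.075)), (np.float64(83.0), np.float64(0.064)), (np.float64(82.4), np.float64(-0.066))]
w9 -56 -50 shift [ 4.7 -1.2] [(np.float64(87.5), np.float64(-0.023)), (np.float64(97.2), np.float64(-0.074)), (np.float64(99.0), np.float64(0.064)), (np.float64(80.4), np.float64(0.05)), (np.float64(80.1), np.float64(-0.081))]
```

Emit:
drive_tool(plan=[[0.02,0,0.04,0,0,0,-1],[0.04,0,0.08,0,0,0,-1],[0.05,-0.02,0.11,0,0,0,-1],[0.05,-0.02,0.11,0,0,0,-1],[0.05,-0.02,0.11,0,0,0,-1],[0.05,-0.02,0.11,0,0,0,-1],[0.05,-0.02,0.11,0,0,0,-1],[0.05,-0.02,0.11,0,0,0,-1],[0.05,-0.02,0.11,0,0,0,-1],[0.05,-0.02,0.11,0,0,0,-1]])

```text
time_s: 15.9
position: [429.2, -4.0, 154.1]
orientation: [0.206, 0.32, 0.922, -0.071]
contact_force: [1.2, 0.6, 1.2]
gripper_width: 0.001
```

Emit:
drive_tool(plan=[[0,0,0,0,0,0,-1],[0,0,0,0,0,0,-1],[0,0,0,0,0,0,-1],[0,0,0,0,0,0,-1],[0,0,0,0,0,0,-1],[0,0,0,0,0,0,-1],[0,0,0,0,0,0,-1],[0,0,0,0,0,0,-1],[0,0,0,0,0,0,-1],[0,0,0,0,0,0,-1]])

```text
time_s: 16.9
position: [429.2, -4.0, 154.0]
orientation: [0.206, 0.32, 0.922, -0.072]
contact_force: [-0.1, 0.3, 1.3]
gripper_width: -0.004
```

```bash
python3 look.py 10
python3 - <<'E'
import cv2
from h import *
c=cv2.imread('pics/w10.png')[30:190,360:560];cv2.imwrite('pics/w10c.png',cv2.resize(c,None,fx=3.7,fy=3.7,interpolation=cv2.INTER_CUBIC))
s=snap('side');np.savez('pics/side10.npz',**s);c=s['color'][130:275,225:345,::-1];cv2.imwrite('pics/s10c.png',cv2.resize(c,None,fx=4.1,fy=4.1,interpolation=cv2.INTER_CUBIC))
E
```

```text
[429.21668218  -3.98698829 153.98908799] [0.8 0.1 2. ] 16.95 -7.676458739632487 -93.24415953859531
```

View pics/w10c.png

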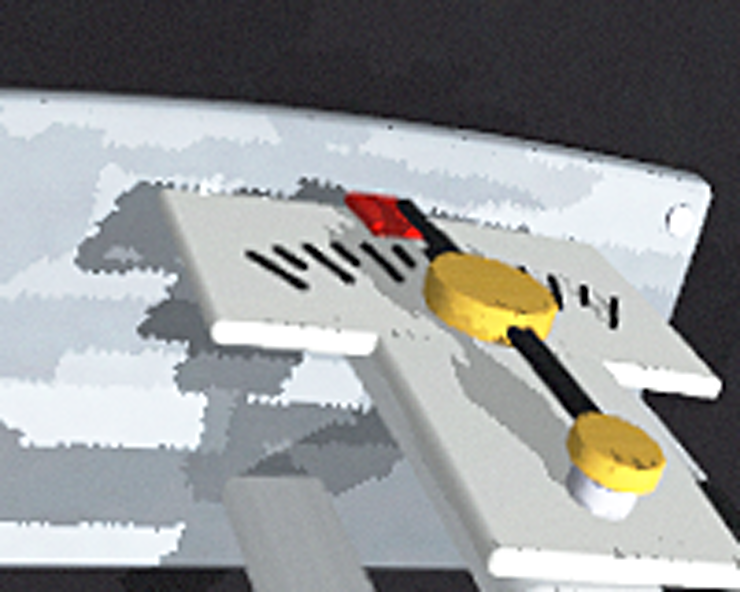

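View pics/s10c.png

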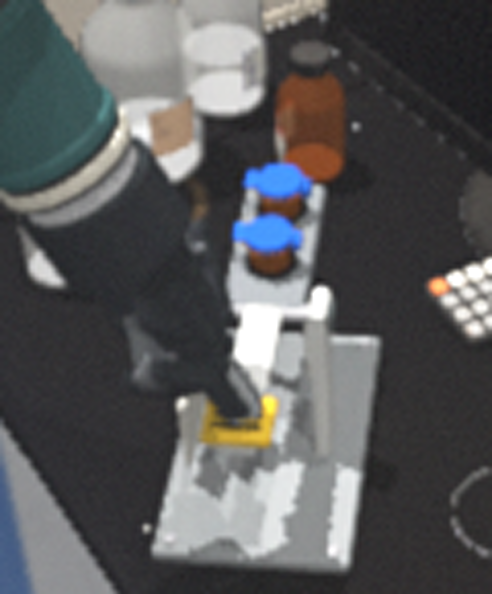

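```bash
cat >> mk.py <<'E'
print()
mk('w10',(360,30),3.7,(408,203),[(384,214),(345,194),(398,198),(422,236),(375,232)])
s=np.load('pics/side10.npz')
for nm,D,px in(('paddle front edge right corner',(-112,13,20),None),('capR',(37,33.5,0),(268,231)),('capL',(85,33.5,0),(279,181))):
    for th in(.02,.04,.06,.08): print(nm,th,((proj(s,s2w(deck(D[0],D[1],th,D[2]),q))[0]-[225,130])*4.1).round(1),px)
s0=np.load('pics/side0.npz')
E
python3 mk.py | sed -n '/^$/,$p'
```

```text
w10 -54 -49 shift [ 6.1 -3.7] [(np.float64(85.6), np.float64(-0.021)), (np.float64(94.3), np.float64(-0.074)), (np.float64(95.0), np.float64(0.052)), (np.float64(76.7), np.float64(0.036)), (np.float64(76.6), np.float64(-0.093))]
w10 -54 -50 shift [ 6.1 -3.7] [(np.float64(83.2), np.float64(-0.035)), (np.float64(91.9), np.float64(-0.088)), (np.float64(92.4), np.float64(0.04)), (np.float64(74.3), np.float64(0.02)), (np.float64(74.4), np.float64(-0.111))]
w10 -55 -49 shift [ 5.8 -2.4] [(np.float64(88.1), np.float64(-0.006)), (np.float64(97.0), np.float64(-0.06)), (np.float64(97.9), np.float64(0.064)), (np.float64(79.1), np.float64(0.05)), (np.float64(78.9), np.float64(-0.077))]
w10 -55 -50 shift [ 5.8 -2.4] [(np.float64(85.7), np.float64(-0.02)), (np.float64(94.5), np.float64(-0.073)), (np.float64(95.2), np.float64(0.053)), (np.float64(76.7), np.float64(0.036)), (np.float64(76.6), np.float64(-0.093))]
w10 -56 -49 shift [ 5.5 -1.1] [(np.float64(90.8), np.float64(0.008)), (np.float64(99.7), np.float64(-0.046)), (np.float64(100.9), np.float64(0.076)), (np.float64(81.7), np.float64(0.064)), (np.float64(81.2), np.float64(-0.061))]
w10 -56 -50 shift [ 5.5 -1.1] [(np.float64(88.2), np.float64(-0.005)), (np.float64(97.2), np.float64(-0.058)), (np.float64(98.1), np.float64(0.066)), (np.float64(79.2), np.float64(0.05)), (np.float64(78.9), np.float64(-0.077))]
paddle front edge right corner 0.02 [270.1 437.3] None
paddle front edge right corner 0.04 [270.3 440.4] None
paddle front edge right corner 0.06 [270.5 443.4] None
paddle front edge right corner 0.08 [270.6 446.4] None
capR 0.02 [270.  228.8] (268, 231)
capR 0.04 [269.8 228.6] (268, 231)
capR 0.06 [269.5 228.5] (268, 231)
capR 0.08 [269.3 228.4] (268, 231)
capL 0.02 [280.8 178.1] (279, 181)
capL 0.04 [280.5 176.7] (279, 181)
capL 0.06 [280.2 175.3] (279, 181)
capL 0.08 [279.9 174. ] (279, 181)
```

Emit:
drive_tool(plan=[[0.015,0,0.03,0.35,0,0.75,-1],[0.03,0,0.06,0.7,0,1.5,-1],[0.035,0,0.07,1.05,0,2.25,-1],[0.035,0,0.07,1.4,0,3.0,-1],[0.035,0,0.07,1.75,0,3.75,-1],[0.035,0,0.07,2.1,0,4.5,-1],[0.035,0,0.07,2.45,0,5.25,-1],[0.035,0,0.07,2.8,0,6.0,-1],[0.035,0,0.07,2.8,0,6.0,-1],[0.035,0,0.07,2.8,0,6.0,-1]])

```text
time_s: 18.0
position: [429.3, -4.0, 151.9]
orientation: [0.17, 0.614, 0.759, -0.136]
contact_force: [1.1, 0.9, 0.3]
gripper_width: -0.001
```

Emit:
drive_tool(plan=[[0,0,0,0,0,0,-1],[0,0,0,0,0,0,-1],[0,0,0,0,0,0,-1],[0,0,0,0,0,0,-1],[0,0,0,0,0,0,-1],[0,0,0,0,0,0,-1],[0,0,0,0,0,0,-1],[0,0,0,0,0,0,-1],[0,0,0,0,0,0,-1],[0,0,0,0,0,0,-1]])

```text
time_s: 19.0
position: [429.2, -4.0, 152.0]
orientation: [0.17, 0.615, 0.758, -0.136]
contact_force: [0.2, -0.5, 1.4]
gripper_width: 0.002
```

```bash
python3 look.py 11
```

```text
[429.14733071  -4.01660946 152.03574445] [ 0.1 -0.2  1.6] 19.05 -7.712564134329249 -93.31034071936918
```

View pics/w11.png

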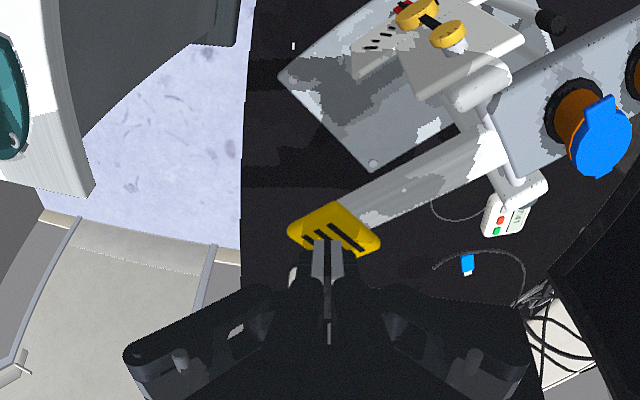

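Run:
```python
import cv2
from h import *
c=cv2.imread('pics/w11.png')[0:80,340:500];cv2.imwrite('pics/w11c.png',cv2.resize(c,None,fx=5,fy=5,interpolation=cv2.INTER_CUBIC))
s=np.load('pics/w11.npz');R,t=Rt(s);o=-R.T@t;d=o[:2]-[493,64.5];print(d@[.785,-.619],d@[.619,.785],o[2])
s=np.load('pics/w10.npz');R,t=Rt(s);o=-R.T@t;d=o[:2]-[493,64.5];print(d@[.785,-.619],d@[.619,.785],o[2])
```

```text
-100.0547961551881 -16.531930815998898 226.04353199858076
-127.80214281980125 -93.19661539178904 227.94351929620385
```

View pics/w11c.png

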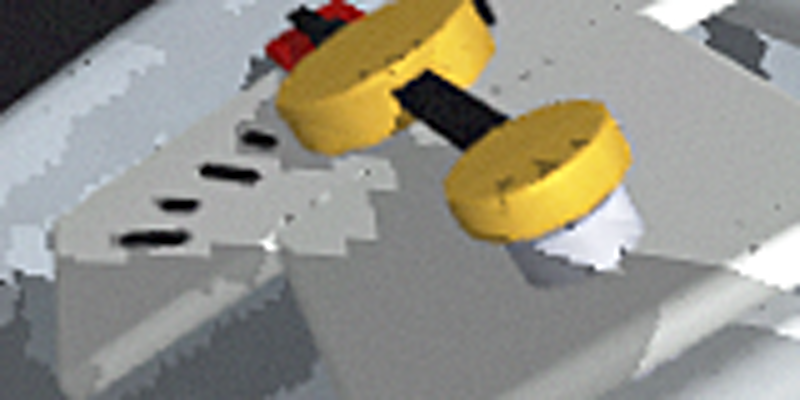

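```bash
cat >> mk.py <<'E'
print('==')
mk('w11',(340,0),5,(303,12),[(317,33),(268,46),(348,0),(365,12),(288,70)])
E
python3 mk.py | sed -n '/^==$/,$p'
```

```text
==
w11 -54 -49 shift [ 0.9 -7.2] [(np.float64(87.2), np.float64(0.006)), (np.float64(95.6), np.float64(-0.052)), (np.float64(92.7), np.float64(0.073)), (np.float64(83.3), np.float64(0.079)), (np.float64(80.5), np.float64(-0.07))]
w11 -54 -50 shift [ 0.9 -7.2] [(np.float64(83.4), np.float64(0.002)), (np.float64(91.7), np.float64(-0.057)), (np.float64(88.8), np.float64(0.071)), (np.float64(79.6), np.float64(0.077)), (np.float64(76.9), np.float64(-0.076))]
w11 -55 -49 shift [ 1.9 -5.9] [(np.float64(91.3), np.float64(0.01)), (np.float64(100.0), np.float64(-0.047)), (np.float64(97.0), np.float64(0.075)), (np.float64(87.2), np.float64(0.081)), (np.float64(84.3), np.float64(-0.064))]
w11 -55 -50 shift [ 1.9 -5.9] [(np.float64(87.4), np.float64(0.006)), (np.float64(96.0), np.float64(-0.052)), (np.float64(93.0), np.float64(0.073)), (np.float64(83.4), np.float64(0.079)), (np.float64(80.6), np.float64(-0.07))]
w11 -56 -49 shift [ 2.9 -4.5] [(np.float64(95.5), np.float64(0.013)), (np.float64(104.6), np.float64(-0.043)), (np.float64(101.4), np.float64(0.077)), (np.float64(91.3), np.float64(0.082)), (np.float64(88.2), np.float64(-0.059))]
w11 -56 -50 shift [ 2.9 -4.5] [(np.float64(91.5), np.float64(0.01)), (np.float64(100.5), np.float64(-0.047)), (np.float64(97.3), np.float64(0.075)), (np.float64(87.4), np.float64(0.08)), (np.float64(84.5), np.float64(-0.064))]
```

Emit:
drive_tool(plan=[[0,0,0,0,0,0,-1],[0,0,0,0,0,0,-1],[0,0,0,0,0,0,-1],[0,0,0,0,0,0,-1],[0,0,0,0,0,0,-1],[0,0,0,0,0,0,-1],[0,0,0,0,0,0,-1],[0,0,0,0,0,0,-1],[0,0,0,0,0,0,-1],[0,0,0,0,0,0,-1]])

```text
time_s: 20.05
position: [429.2, -4.0, 152.1]
orientation: [0.17, 0.615, 0.758, -0.136]
contact_force: [0.6, -0.6, 1.1]
gripper_width: -0.001
```

```bash
python3 look.py 12;python3 - <<'E'
from h import *
a=cv2.imread('pics/w12.png')[0:80,340:500];b=cv2.imread('pics/w11.png')[0:80,340:500];print('diff',np.abs(a.astype(int)-b).mean())
s=snap('scene');c=s['color'][140:275,225:345,::-1]
cv2.imwrite('pics/f.png',np.hstack([cv2.resize(c,(480,540)),cv2.resize(a,(320,160)).repeat(1,0) if 0 else cv2.copyMakeBorder(cv2.resize(a,(320,160)),0,380,0,0,cv2.BORDER_CONSTANT)]))
E
```

```text
[429.15993935  -3.96794915 152.03132144] [ 0.  -0.6  1.3] 20.1 -7.73278708983306 -93.26433762530712
diff 3.0191666666666666
```

View pics/f.png

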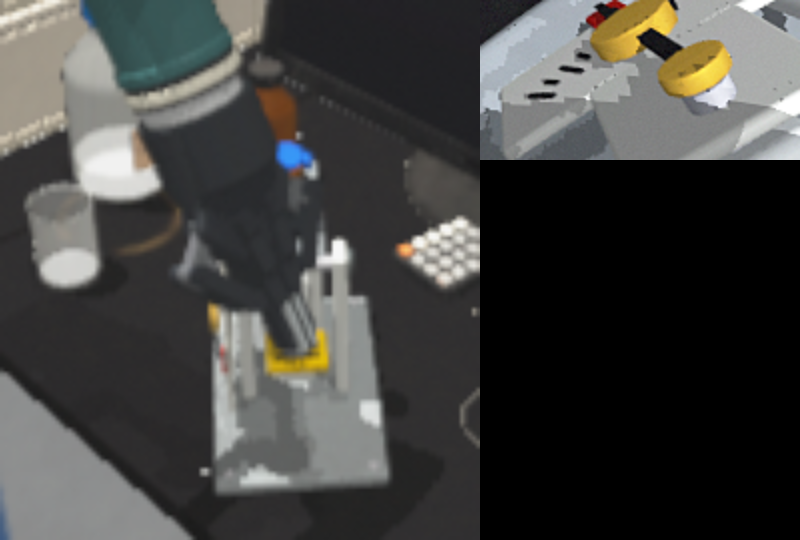

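```bash
python3 -c "
from bench import env
print(env.close_job())"
```

```text
the job is handed in; nothing more can be done
None
```

I pressed both caps shut with the deck still lying on its tube end, then pressed the paddle down with the closed fingertips. I handed the job in at about 20 s, still holding it there.

- **Caps:** the right cap was pressed at about 9 N and then a little further, the left at about 16 N. The later wrist and side pictures showed both lying flat.
- **Pointer:** I estimated the mark at about -0.06 rad, so the deck needed to be near +0.06 rad. After pressing 5 mm more and turning the wrist camera to look more squarely at the dial, the needle came out within about 0.01 rad of the middle of the mark (half-width about 0.075 rad). Two pictures a second apart looked the same, with the needle over the red tab.
- **Steadiness:** the tool held its position, with about 1–2 N on the fingers.
- **Bystanders:** nothing was touched as far as I could see, but I did not measure the bottle, pot, beaker or timer again at the end.

**Disagreements:** the wrist camera's view was 3–7 pixels off the projected stand, which I corrected by taking the needle as hanging plumb. Before the last 2 mm of pressing, the oblique view put the needle about 0.02 rad off the mark's middle. A rough side-camera reading of the deck then was 0.02–0.04 rad; I did not repeat it after the final press.

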